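# Load the heel activator and start it

### The job

Hang the heel carrier astride the steel bar of the green lamp activator, one rubber heel in front of the bar and one behind, and let go of it. Then start the activator: press the green start button fully down and release it, without ramming it. Do not press the red stop button, and leave the other things on the bench where they are.

Things in the scene. Friction and masses are not known exactly. Their poses are not given: they have to be found in the camera images.
- carrier: Loose heel carrier, 0.2 kg, standing like a tent: two upright black rubber heels (10 mm thick in x, 64 wide in y, 75 high) at x = -27 and +27 mm, a 44 mm gap between; on top a steel bridge (66 mm in x, 30 in y, 4 thick) and on that an orange grip block (14 mm in x, 26 in y, z = 79 to 119 mm). Origin: centre of its underside, z up.
- carrier_grip (a point): Middle of the orange grip block, 103 mm above the carrier's underside. Axes as the carrier.
- carrier_bridge (a point): Centre of the underside of the carrier's bridge, which rests on the bar when hung, 75 mm above the carrier's underside. Axes as the carrier.
- activator: Fixed green lamp activator, base 160 x 250 mm, 12 mm thick, with an upright lamp reflector 182 mm high at its back (local x from +35 to +77 mm, lamps included). Origin at the centre of its underside; front faces its -x. It can stand on either side of the bench.
- bar_mid (a point): Middle of the axis of the activator's horizontal steel bar: 14 mm diameter, 220 mm long along y, 150 mm above the table, on two end posts no higher than the bar. The reflector is 70 mm behind (+x).
- console: Fixed dark steel plate, 140 x 250 x 10 mm, that carries both button pods side by side, 120 mm apart. Origin at the centre of its underside. It can stand on either side of the bench.
- start_pod: Grey button pod, 100 mm wide, 182 high. Origin: centre of its underside, 10 mm above the table on the console; front is -x. Its button panel slopes 33 deg to the front; a yellow hood plate, 176 to 182 mm above the origin, covers it from the back to local x = -15 mm (above the button's middle), so no reaching straight down. Green button; the pods may swap places.
- start_face (a point): Centre of the start button's sloping panel, on its surface; z is the outward normal (33 deg from vertical, leaning to the front), y level. The button is on this z axis: a collar 36 mm across, screwed out by an unknown amount, carries the green cap (28 mm across), its top 16 to 28 mm out from the panel: feel for it. The cap stands 10 mm out of the collar and moves 7 mm.
- start_button (a joint): How far the green cap is pressed into its collar: 0 up, 0.007 m fully down; the spring takes about 1.5 N to start and 4.5 N fully down.
- stop_pod: Grey button pod, 100 mm wide, 182 high, the same as the start pod but with the red stop button. Origin at the centre of its underside.
- stop_face (a point): Centre of the stop button's sloping panel, axes as the start one.
- stop_button (a joint): How far the red cap is pressed: 0 up, 0.007 m fully down.
- last_teal: teal plastic shoe last, 200 x 62 mm, 88 mm high; stands on the table between the two devices. Origin in its underside. To be left alone.
- last_orange: orange plastic shoe last, 200 x 62 mm, 88 mm high. Origin in its underside. To be left alone.
- glue_jar: amber glass glue jar with black cap, 64 mm across, 85 mm high. Origin in its underside. To be left alone.
- tack_tin: steel tin of tacks, 72 mm across, 50 mm high. Origin in its underside. To be left alone.
- hammer: cobbler's hammer lying on the table, about 300 mm long. Origin in its underside. To be left alone.
- brush: glue brush lying on the table, about 200 mm long. Origin in its underside. To be left alone.
Not all that is in view belongs to the job. Leave any purple look-alike of the carrier alone.

How it is judged:
By the outcome, as a careful person would: the job done as asked, in the order asked, and still so for the second after the job is handed in, with the robot touching nothing.
It also fails if it takes over 54 s, if anything falls off the work surface, if the arm or the gripper's body presses on something with over 40 N, if the wrist force passes 120 N, or if a joint passes its speed limit or range.

### The arm

A 7-joint arm with a two-finger parallel gripper is mounted at the origin on the work surface. World frame = base frame: x ahead of the robot, y to its left, z up, the work surface at z = 0. Lengths are in m, angles in rad, forces in N, time in s.
With the tool pointing down it reaches from about 0.425 to 0.875 m from the base axis. Payload 4.7 kg.
Tool frame: the origin (TCP) lies between the finger pads; the fingertips stand 14 mm ahead of it and the grasp point (between the pads) lies 5 mm behind it; z points along the fingers, y is the line along which they close (so a half turn about z gives the same grasp; the last joint's range is limited). The gripper opens to 87 mm and grips with 3 to 60 N. Pads are 19 mm wide; open, the fingers measure 117 mm over their backs; the gripper's body (75 mm by 190 mm) begins 51 mm behind the grasp point.
Start: joints at [1.196, 0.321, -0.07, 1.45, 0.023, 1.371, -0.057], TCP at [0.246, -0.602, 0.237] pointing down, gripper open.
Joint ranges: [-2.86, 2.86], [-0.3, 2.09], [-1.38, 1.24], [0.06, 2.45], [-1.56, 4.7], [0.09, 2.05], [-2.69, 2.69]. Speed limits (rad/s): [2.57, 2.57, 3.14, 3.14, 3.14, 3.14, 3.14].

### API

Orientations are given as a rotation vector (axis times angle).
In Python, from bench import ctrl gives the robot as it stands.
- The arm moves only by the shell command python3 -m inch 'ROWS' [OPENING] [FORCE]. ROWS is JSON, a list of rows, each a list of 6 numbers: the shift along the world's x, y, z in mm, then the turn, a rotation vector about the world's x, y, z in degrees. In form: [[tx, ty, tz, rx, ry, rz], ...]. A call has 1 to 20 rows; each row is the pose to reach, as a shift and turn from the pose commanded when the call began; what a row does not reach only later rows make up. A row lasts 1/8 s, in which the tool goes at most 62.5 mm and 10.7 degrees, less where a joint would pass 70% of its speed; a pose out of reach is approached as far as the arm can. A call with a gripper value outside its range is refused whole. OPENING is the finger opening in mm, from 0 to 87, set as the call begins (- or left out, the last holds). The fingers move at their own pace and stop on an object; FORCE is the grip in N (left out, the last holds). Time passes only in rows, so rows that repeat a pose let the fingers close. It gives the time, the measured TCP pose, the force, the opening and the grip force at its end, in the units of the state.
- ctrl.get_state(): the state, without advancing time (a new reading comes with each control period).
- ctrl.get_image(name): name is "scene" or "top" or "wrist"; returns (picture, depth): 400x640x3 uint8, red, green, blue; 400x640 float32, m along the optical axis (not along the pixel's ray), 0 where there is no reading.
- ctrl.camera_params(name): a dict with "mtx" (3x3 intrinsics, pixels), "T" (4x4, takes a point from camera to world coordinates). Camera axes: x right, y down, z forward; pixel columns grow to the right and rows downward; lengths in m; the calibration is good to about 2 mm. A picture is of the moment at which its call begins: read the wrist's pose just before it. camera_params takes no time and is no camera call; for the wrist camera it gives the pose at the moment of the call.
- ctrl.close_job(): hands the job in; it is judged then, once.
The state is a dict: "time": time; "joint_positions": joint angles; "qd": joint speeds; "joint_torque": joint torques, N m; "position": TCP position; "tool_rot": TCP orientation; "ft_force": force on the tool from outside, world axes, zero at the start; "torque": the same for the moment, N m; "grip_width": opening from 0.0 (shut) to 1.0 (fully open); "grip_force": force on a finger pad.
Only numpy, scipy, OpenCV 4.12 (cv2) and the standard library are available. Lean on these libraries where they do the work, as an engineer would, in place of code of your own. Each camera call takes 0.05 s, during which the arm holds its last target. There are 200 camera calls.

## Working session

There is one attempt and no reset: what is moved stays moved. The work goes in short steps, Python scripts to look and compute and a shell command to move; the robot and the scene stay as the last step left them, time stands still between calls to the robot, and variables do not carry over. Pictures are saved under pics/ and viewed, at most 10 in all, crops included, and the job is handed in when it is done.

```bash
mkdir -p pics; ls; python3 - <<'E'
from bench import ctrl
import cv2, numpy as np
s=ctrl.get_state(); print(s['time'],s['position'],s['tool_rot'],s['ft_force'],s['grip_width'])
for n in ['scene','top']:
    im,d=ctrl.get_image(n); cv2.imwrite(f'pics/{n}0.png',im[:,:,::-1]); np.savez(f'{n}0.npz',im=im,d=d,**ctrl.camera_params(n))
E
```

```text
pics
0.0 [ 0.24615417 -0.60102363  0.2354496 ] [-3.08059075e+00 -6.06566349e-01  7.69890223e-04] [-0.24094947 -0.45933692  0.10355287] 1.0021232585708235
```

View pics/scene0.png

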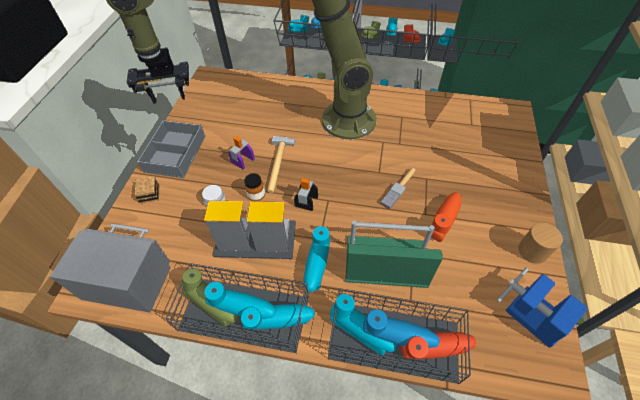

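View pics/top0.png

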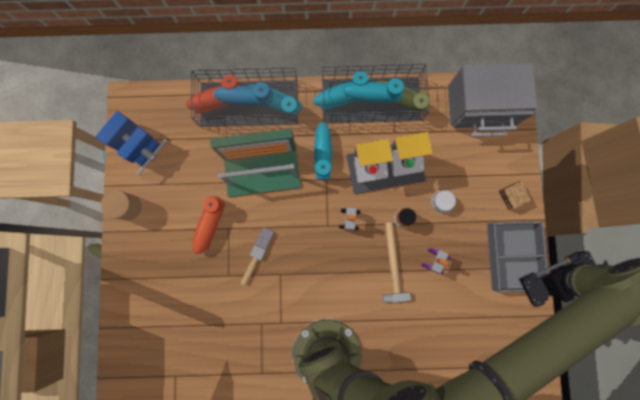

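The black and orange thing at top (350,219) / scene (306,193) fits the carrier. The one with purple heels at top (437,261) / scene (240,152) is the look-alike. The activator is at top (257,165). The green button is on the right pod at about (409,162) and the red on the left at about (373,168). I'll confirm with one crop and measure.

```bash
cat > h.py <<'E'
import numpy as np, cv2
def load(n):
    f=np.load(n+'.npz'); return f['im'],f['d'],f['mtx'],f['T']
def cloud(d,K,T):
    v,u=np.mgrid[:d.shape[0],:d.shape[1]]
    P=np.stack([(u-K[0,2])/K[0,0]*d,(v-K[1,2])/K[1,1]*d,d],-1)
    W=P@T[:3,:3].T+T[:3,3]; W[d<=0]=np.nan; return W
def rect(p):
    (c,s,a)=cv2.minAreaRect((p[:,:2]*1000).astype(np.float32)); return np.round(c,1),np.round(s,1),round(a,1)
E
python3 - <<'E'
from h import *
top=load('top0'); sc=load('scene0')
Wt=cloud(*top[1:]); Ws=cloud(*sc[1:])
for n,W,im in (('top',Wt,top[0]),('scene',Ws,sc[0])):
    hsv=cv2.cvtColor(im,cv2.COLOR_RGB2HSV); H,S,V=[hsv[...,i].astype(int) for i in range(3)]
    z=W[...,2]; x=W[...,0]; y=W[...,1]
    print(n,'T',top[3][:3,3] if n=='top' else sc[3][:3,3])
    def rep(l,m):
        p=W[m]; p=p[~np.isnan(p[:,0])]
        if len(p)>4: print(l,len(p),'mean',np.round(np.mean(p,0)*1000,1),'zmax',np.round(np.nanpercentile(p[:,2],95)*1000),rect(p))
    if n=='top': box=lambda a,b,c,d:(lambda m:(m.__setitem__((slice(b,d),slice(a,c)),True),m)[1])(np.zeros(z.shape,bool))
    else: box=lambda *a:np.ones(z.shape,bool)
    B=box(335,200,368,238) if n=='top' else None
    if n=='scene':
        B=np.zeros(z.shape,bool); B[172:215,290:325]=True
    rep('carrier all',B&(z>.03)); rep('grip orange',B&(H<18)&(S>150)&(z>.085)); rep('grip top',B&(z>.108)); rep('bridge',B&(z>.07)&(z<.09))
    A=np.zeros(z.shape,bool)
    if n=='top': A[120:205,205:310]=True
    else: A[215:295,338:448]=True
    rep('bar',A&(z>.14)&(z<.162)&(S<70)); rep('act green',A&(H>55)&(H<95)&(S>80)&(z>.005)&(z<.03)); rep('reflector top',A&(z>.175))
    rep('yellow',(H>20)&(H<32)&(S>200)&(V>150)&(z>.17)&(z<.21))
    C=np.zeros(z.shape,bool)
    if n=='top':
        C[130:200,340:435]=True
        C2=C.copy(); C2[:,:392]=False; rep('yellow R',C2&(H>18)&(H<34)&(S>180)&(z>.17)); C3=C&~C2; rep('yellow L',C3&(H>18)&(H<34)&(S>180)&(z>.17))
        rep('greencap',C&(H>45)&(H<80)&(S>100)); rep('redcap',C&((H<8)|(H>172))&(S>150))
    else:
        C[195:230,200:245]=True; rep('yellow L',C&(H>18)&(H<34)&(S>180)&(z>.17))
        C[:]=False; C[195:230,246:290]=True; rep('yellow R',C&(H>18)&(H<34)&(S>180)&(z>.17))
t=top[0][125:240,200:440]; s=sc[0][130:270,190:450]
a=cv2.resize(t[...,::-1],(800,383),interpolation=cv2.INTER_CUBIC)
b=cv2.resize(s[30:90,100:140,::-1],(144,216),interpolation=cv2.INTER_CUBIC)
c=np.zeros((599,800,3),np.uint8); c[:383]=a; c[383:599,:144]=b
cv2.imwrite('pics/crop1.png',c)
E
```

```text
top T [0.3291263  0.00725471 1.41072985]
carrier all 279 mean [435.5 -84.6  78.4] zmax 119.0 (array([435.9, -85.2]), array([64.3, 66.6]), 81.4)
grip orange 28 mean [434.2 -86.3 117.6] zmax 122.0 (array([434. , -85.8]), array([21.9,  9.7]), 84.3)
grip top 38 mean [435.5 -86.2 117.8] zmax 122.0 (array([435.3, -84.6]), array([24.3, 12.8]), 87.2)
bridge 163 mean [435.7 -85.1  77.9] zmax 82.0 (array([435.9, -84.8]), array([38.8, 66.6]), 81.4)
bar 457 mean [600.4 205.2 154.8] zmax 161.0 (array([620.4, 205.7]), array([ 90.9, 237.5]), 5.7)
act green 1330 mean [583.4 189.2  11.6] zmax 16.0 (array([600.5, 206. ]), array([123.7, 238.4]), 6.9)
reflector top 798 mean [678.  213.4 181.1] zmax 185.0 (array([678.7, 213.5]), array([ 32. , 250.4]), 5.8)
yellow R 517 mean [ 638.3 -270.4  191.2] zmax 195.0 (array([ 638.1, -271.6]), array([61. , 89.6]), 8.2)
yellow L 475 mean [ 620.  -150.9  191.4] zmax 196.0 (array([ 619.7, -152.5]), array([58.7, 90.8]), 5.2)
greencap 41 mean [ 602.7 -277.8  107.3] zmax 113.0 (array([ 603. , -278.2]), array([17.7, 20.5]), 0.1)
redcap 39 mean [ 586.6 -159.1  107.1] zmax 
[... 423 characters left out ...]
48.5 -83.6  78.5] zmax 85.0 (array([439.3, -84.6]), array([31.4, 67.2]), 81.4)
bar 412 mean [586.5 206.1 153.8] zmax 158.0 (array([591.7, 228.2]), array([263.7, 104.9]), 71.6)
act green 879 mean [613.1 208.3  13.6] zmax 27.0 (array([620.3, 207.4]), array([160.9, 244.2]), 6.2)
reflector top 993 mean [682.3 214.7 180.9] zmax 184.0 (array([680.9, 214.2]), array([ 31.7, 247.8]), 6.2)
yellow 1384 mean [ 633.8 -212.9  190.3] zmax 193.0 (array([ 632.4, -214.3]), array([ 69.2, 220.9]), 8.6)
yellow L 700 mean [ 642.6 -272.3  190.2] zmax 193.0 (array([ 641.4, -273.4]), array([ 68.1, 101.1]), 11.0)
yellow R 713 mean [ 624.6 -154.7  190.5] zmax 193.0 (array([ 622.3, -154.8]), array([ 72. , 100.4]), 7.4)
```

View pics/crop1.png

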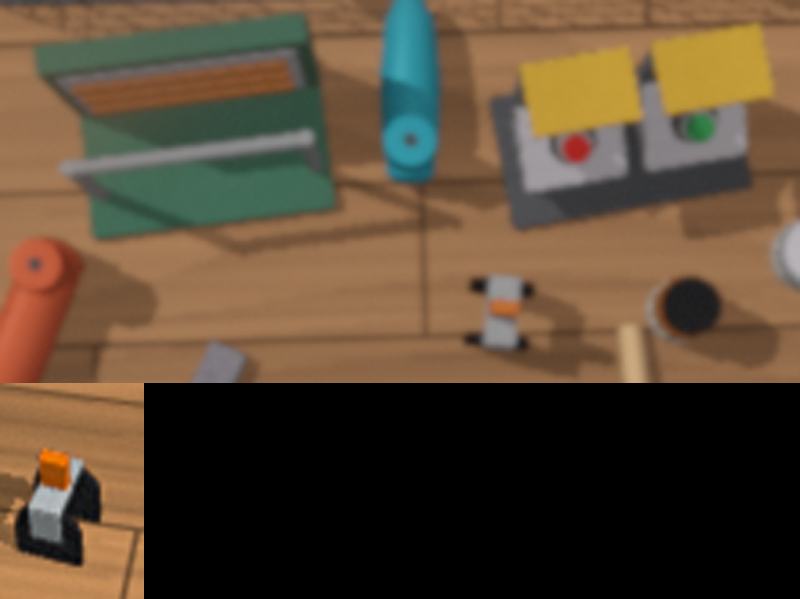

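The crop confirms the black-heeled carrier with the orange block at (502,308), and the green button on the right pod at (700,128). Next I go above the carrier with the fingers closing along its x, and work out the bar and panel meanwhile.

```bash
python3 -m inch '[[190,516,0,0,0,59],[190,516,0,0,0,59],[190,516,0,0,0,59],[190,516,0,0,0,59],[190,516,0,0,0,59],[190,516,0,0,0,59],[190,516,0,0,0,59],[190,516,0,0,0,59],[190,516,0,0,0,59],[190,516,0,0,0,59],[190,516,0,0,0,59],[190,516,0,0,0,59]]' 60
python3 - <<'E'
from h import *
from bench import ctrl
from scipy.spatial.transform import Rotation as R
s=ctrl.get_state(); print(s['time'],s['position'],s['joint_positions']); Q=R.from_rotvec(s['tool_rot']).as_matrix(); print('tool y az',np.degrees(np.arctan2(Q[1,1],Q[0,1])),'z',Q[:,2])
p=ctrl.camera_params('wrist'); im,d=ctrl.get_image('wrist'); np.savez('wrist0.npz',im=im,d=d,**p); cv2.imwrite('pics/wrist0.png',im[...,::-1])
W=cloud(d,p['mtx'],p['T']); z=W[...,2]; x=W[...,0];y=W[...,1]
near=(np.hypot(x-.436,y+.085)<.06)
for l,m in (('grip top',near&(z>.11)&(z<.13)),('bridge+grip',near&(z>.072)&(z<.13)),('bridge',near&(z>.072)&(z<.087))):
    q=W[m]
    if len(q)>4: print(l,len(q),np.round(q.mean(0)*1000,1),rect(q))
# bar from top/scene in activator axes
a=np.radians(6.0); ex=np.array([np.cos(a),np.sin(a)]); ey=np.array([-ex[1],ex[0]])
for n in('top0','scene0'):
    im,d,K,T=load(n); W=cloud(d,K,T); L=np.stack([(W[...,:2]-[.62,.207])@ex,(W[...,:2]-[.62,.207])@ey],-1)
    m=(abs(L[...,1])<.14)&(abs(L[...,0]+.03)<.03)&(W[...,2]>.15)&(W[...,2]<.162)
    q=W[m]; f=np.polyfit(q[:,1],q[:,0],1); l=L[m]
    print(n,'bar',len(q),'mean',np.round(q.mean(0)*1000,1),'yaw',np.degrees(np.arctan(-f[0])),'y range',np.percentile(l[:,1],[1,99]),'mid local',np.median(l[:,0]), 'x at y=.207',np.polyval(f,.207))
E
```

```text
time: 1.6
position: [0.4359, -0.087, 0.2363]
tool_rot: [-2.386, -2.043, 0.001]
ft_force: [-0.2, -0.2, -0.8]
grip_width: 0.688
grip_force: 0.0
1.6 [ 0.43585071 -0.08697955  0.23630648] [ 0.80018117 -0.11553606 -0.60915081  1.91008543 -0.06794092  1.32748936
  0.05564638]
tool y az -8.877815049139283 z [-5.50536767e-04  3.64391381e-05 -9.99999848e-01]
grip top 380 [435.3 -85.6 119.8] (array([435.2, -86.4]), array([25.6, 12.9]), 81.1)
bridge+grip 1743 [435.7 -85.2  89.4] (array([434.9, -86.8]), array([35.2, 66.3]), 82.5)
bridge 1306 [435.7 -85.5  80.2] (array([434.9, -86.8]), array([35.2, 66.3]), 82.5)
top0 bar 326 mean [582.  203.9 155.4] yaw 5.6526739969068664 y range [-0.11325897  0.11379277] mid local -0.03813319063565567 x at y=.207 0.5816638979001845
scene0 bar 357 mean [585.6 205.4 155. ] yaw 5.894077317671165 y range [-0.1136495   0.11396246] mid local -0.034023681141322676 x at y=.207 0.5854302789844739
```

View pics/wrist0.png

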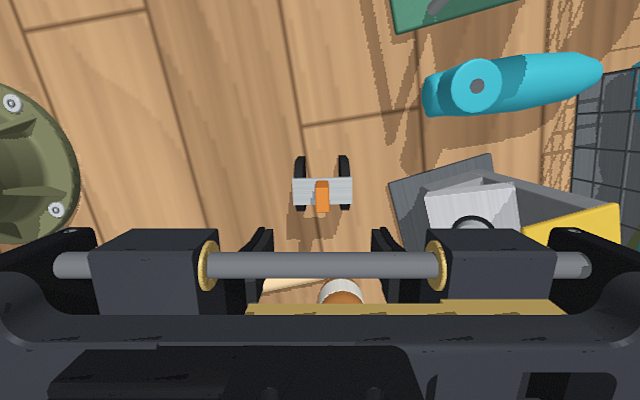

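The wrist picture shows the carrier at (322,190) between the fingers, grip block at (322,196), nothing in the way. Descend and grip.

```bash
python3 -m inch '[[0,1,-40,0,0,0],[0,1,-80,0,0,0],[0,1,-115,0,0,0],[0,1,-134,0,0,0],[0,1,-134,0,0,0],[0,1,-134,0,0,0]]' && python3 -m inch '[[0,0,0,0,0,0],[0,0,0,0,0,0],[0,0,0,0,0,0],[0,0,0,0,0,0],[0,0,0,0,0,0],[0,0,0,0,0,0]]' 5 25
```

```text
time: 2.4
position: [0.4369, -0.0852, 0.1034]
tool_rot: [2.384, 2.044, 0.001]
ft_force: [-0.4, 0.4, 0.0]
grip_width: 0.695
grip_force: 0.0
time: 3.15
position: [0.4364, -0.0844, 0.1026]
tool_rot: [-2.384, -2.046, -0.0]
ft_force: [-0.1, -0.0, 0.7]
grip_width: 0.157
grip_force: 24.9
```

```bash
python3 -m inch '[[0,0,40,0,0,0],[0,0,90,0,0,0],[0,0,145,0,0,0],[0,0,190,0,0,0],[25,50,195,0,0,3],[50,98,195,0,0,6],[75,147,195,0,0,9],[100,196,195,0,0,12],[125,245,195,0,0,14],[140,275,195,0,0,14],[147,290,195,0,0,14],[147,290,195,0,0,14],[147,290,195,0,0,14],[147,290,195,0,0,14]]'
python3 - <<'E'
from h import *
from bench import ctrl
from scipy.spatial.transform import Rotation as R
s=ctrl.get_state(); print(s['position']); Q=R.from_rotvec(s['tool_rot']).as_matrix(); print('tool y az',np.degrees(np.arctan2(Q[1,1],Q[0,1])),'z',Q[:,2])
for n in('top','scene','wrist'):
    p=ctrl.camera_params(n); im,d=ctrl.get_image(n); np.savez(n+'1.npz',im=im,d=d,**p)
im=np.load('wrist1.npz')['im']; sc=np.load('scene1.npz')['im']
c=np.vstack([cv2.resize(sc[130:300,300:470],(400,400)),]); w=im[:,120:520]
cv2.imwrite('pics/hang1.png',np.hstack([c,w])[...,::-1])
W=cloud(*load('wrist1')[1:]); im=load('wrist1')[0]
m=(W[...,2]>.15)&(W[...,2]<.162)&(abs(W[...,0]-.583)<.03)&(abs(W[...,1]-.205)<.13); q=W[m]
if len(q)>20:
    f=np.polyfit(q[:,1],q[:,0],1); print('wrist bar',len(q),q.mean(0),np.polyval(f,.205),np.degrees(np.arctan(-f[0])))
W=cloud(*load('scene1')[1:]); m=(np.hypot(W[...,0]-.584,W[...,1]-.205)<.06)&(W[...,2]>.18)&(W[...,2]<.275); q=W[m]; print('carrier pts',len(q),q.min(0),q.max(0))
E
```

```text
time: 4.9
position: [0.5834, 0.2041, 0.2976]
tool_rot: [2.118, 2.319, -0.001]
ft_force: [0.0, 0.8, -2.0]
grip_width: 0.159
grip_force: 25.0
[0.58343928 0.20409618 0.29762384]
tool y az 5.178088413372106 z [ 2.85863058e-04 -1.13341577e-03 -9.99999317e-01]
wrist bar 1886 [0.57697149 0.25012657 0.15722179] 0.5813504817398694 5.542511389292597
carrier pts 517 [0.55473244 0.16676911 0.1934227 ] [0.62121666 0.23633382 0.27479044]
```

View pics/hang1.png

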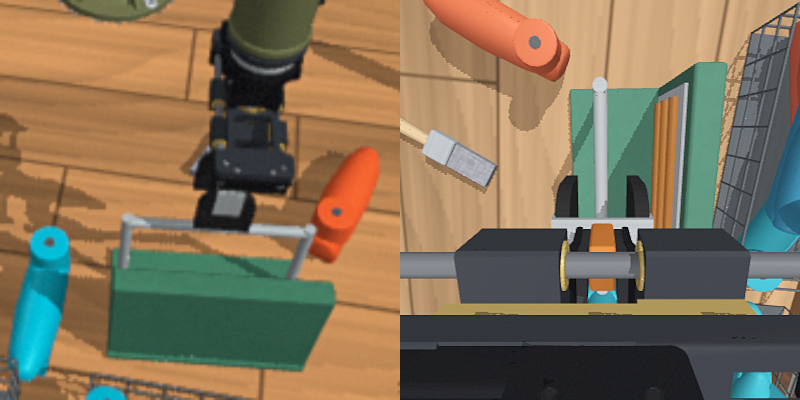

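The bar (600,130) lies midway between the heels (567,195) and (638,195). Lower onto it.

```bash
python3 -m inch '[[0,0,-30,0,0,0],[0,0,-60,0,0,0],[0,0,-85,0,0,0],[0,0,-100,0,0,0],[0,0,-107,0,0,0],[0,0,-110,0,0,0],[0,0,-110,0,0,0]]' && python3 -m inch '[[0,0,-1,0,0,0],[0,0,-2,0,0,0],[0,0,-2,0,0,0]]'
```

```text
time: 5.92
position: [0.5837, 0.2057, 0.1882]
tool_rot: [2.116, 2.321, 0.001]
ft_force: [-0.3, 0.0, -1.5]
grip_width: 0.162
grip_force: 25.0
time: 6.3
position: [0.5834, 0.2054, 0.1856]
tool_rot: [2.117, 2.321, 0.0]
ft_force: [-0.2, 0.2, -2.0]
grip_width: 0.16
grip_force: 25.0
```

```bash
python3 -m inch '[[0,0,-1,0,0,0],[0,0,-1,0,0,0]]' | grep -E 'pos|ft_f'; python3 -m inch '[[0,0,-1,0,0,0],[0,0,-1,0,0,0]]' | grep -E 'pos|ft_f'; 
```

```text
position: [0.5835, 0.2055, 0.1848]
ft_force: [-0.7, -0.4, -1.1]
position: [0.5835, 0.2056, 0.1846]
ft_force: [-1.5, -2.4, 4.6]
```

```bash
python3 -m inch '[[0,0,0.5,0,0,0],[0,0,0.5,0,0,0],[0,0,0.5,0,0,0],[0,0,0.5,0,0,0]]' 45 | grep -E 'ft_f|width'; python3 -m inch '[[0,0,10,0,0,0],[0,0,30,0,0,0],[0,0,60,0,0,0],[0,0,100,0,0,0],[0,0,130,0,0,0],[-40,-40,140,0,0,0],[-60,-90,140,0,0,0],[-60,-90,140,0,0,0],[-60,-90,140,0,0,0]]'
python3 - <<'E'
from h import *
from bench import ctrl
for n in('top','scene','wrist'):
    p=ctrl.camera_params(n); im,d=ctrl.get_image(n); np.savez(n+'2.npz',im=im,d=d,**p)
sc=load('scene2')[0]; w=load('wrist2')[0]
cv2.imwrite('pics/hang2.png',np.hstack([cv2.resize(sc[130:300,300:470],(400,400)),w[:,240:]])[...,::-1])
for n in('top2','scene2','wrist2'):
    W=cloud(*load(n)[1:]); near=np.hypot(W[...,0]-.5835,W[...,1]-.2055)<.045
    for l,a,b in(('grip top',.19,.21),('bridge',.155,.17)):
        q=W[near&(W[...,2]>a)&(W[...,2]<b)]
        if len(q)>4: print(n,l,len(q),np.round(q.mean(0)*1000,1),rect(q))
# panel/pod from earlier views, pod axes yaw 9
a=np.radians(9.);ex=np.array([np.cos(a),np.sin(a)]);ey=np.array([-ex[1],ex[0]])
for n in('top2','wrist0'):
    im,d,K,T=load(n); W=cloud(d,K,T); hsv=cv2.cvtColor(im,cv2.COLOR_RGB2HSV)
    L=np.stack([(W[...,:2]-[.6,-.278])@ex,(W[...,:2]-[.6,-.278])@ey,W[...,2]],-1)
    m=(abs(L[...,1])<.05)&(abs(L[...,0])<.07)&(L[...,2]>.03)&(L[...,2]<.17)&(hsv[...,1]<60)
    q=L[m]; print(n,len(q))
    if len(q)>30:
        A=np.c_[q[:,:2],np.ones(len(q))]; c=np.linalg.lstsq(A,q[:,2],rcond=None)[0]
        for _ in range(8):
            r=abs(A@c-q[:,2])<.004; c=np.linalg.lstsq(A[r],q[r,2],rcond=None)[0]
        print('plane',c,'slope',np.degrees(np.arctan(np.hypot(c[0],c[1]))),r.sum(),'x',np.percentile(q[r,0],[2,98]),'y',np.percentile(q[r,1],[2,98]),'z',np.percentile(q[r,2],[2,98]))
    g=(hsv[...,0]>45)&(hsv[...,0]<80)&(hsv[...,1]>100)&(abs(L[...,1])<.05)&(abs(L[...,0])<.06)&(W[...,2]>.05)
    if g.sum()>4: print('cap L',L[g].mean(0),L[g].min(0),L[g].max(0),W[g].mean(0))
E
```

```text
ft_force: [0.8, 0.0, -0.7]
grip_width: 0.487
time: 8.43
position: [0.5237, 0.1161, 0.3255]
tool_rot: [2.116, 2.32, 0.003]
ft_force: [-0.2, 0.3, -0.0]
grip_width: 0.518
grip_force: 0.0
scene2 grip top 59 [588.6 204.1 198. ] (array([587.8, 204.7]), array([16.4, 25.2]), 3.1)
scene2 bridge 171 [593.3 204.5 159.4] (array([585.8, 203.9]), array([68.2, 64.3]), 51.7)
wrist2 grip top 502 [583.1 202.3 201.1] (array([584.2, 202.5]), array([14.4, 25.4]), 5.1)
wrist2 bridge 1901 [579.  204.  160.8] (array([580.7, 204.4]), array([68.9, 72.3]), 47.1)
top2 496
plane [ 0.67037665 -0.00448028  0.07418789] slope 33.837568875927644 336 x [-0.02113957  0.04888725] y [-0.04712069  0.04702809] z [0.05943269 0.1075802 ]
cap L [ 0.00259975 -0.00017067  0.10760827] [-0.0064625  -0.01074028  0.09519901] [0.0126083  0.00957793 0.11479868] [ 0.60259444 -0.27776188  0.10760827]
wrist0 0
```

View pics/hang2.png

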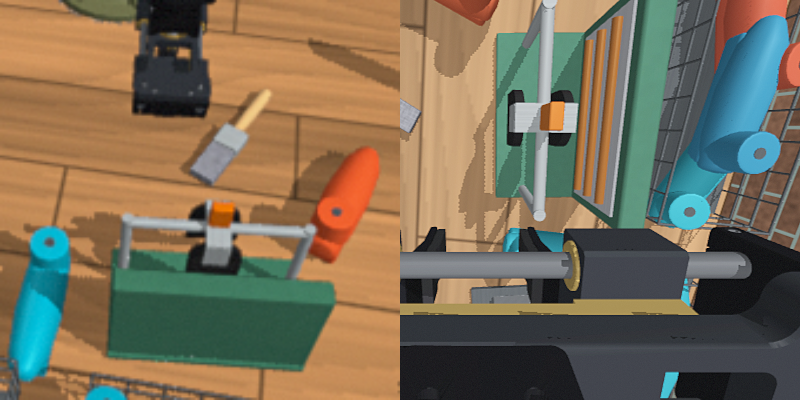

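The carrier hangs level astride the bar: orange block at (222,214) left, heels (207,215) in front and (215,258) behind. Next I move to the console with the tool turned and fingers shut.

```bash
python3 -m inch '[[-10,-50,0,0,0,10],[-15,-100,0,0,0,20],[-20,-150,0,0,0,30],[-24,-200,0,0,0,40],[-24,-250,0,0,0,50],[-24,-300,0,0,0,60],[-24,-350,0,0,0,70],[-24,-396,-10,0,0,80],[-24,-396,-25,0,0,90],[-24,-396,-25,0,0,94],[-24,-396,-25,0,0,94],[-24,-396,-25,0,0,94],[-24,-396,-25,0,0,94]]' 0 20 && python3 -m inch '[[10,0,-20,1.3,-8,0],[20,0,-40,2.6,-16,0],[30,0,-60,4,-24.5,0],[40,0,-80,5.2,-32.6,0],[52,-6,-110,5.2,-32.6,0],[52,-6,-110,5.2,-32.6,0],[52,-6,-110,5.2,-32.6,0]]'
python3 - <<'E'
from h import *
from bench import ctrl
from scipy.spatial.transform import Rotation as R
s=ctrl.get_state(); Q=R.from_rotvec(s['tool_rot']).as_matrix(); print(s['position'],s['joint_positions'].round(2) if hasattr(s['joint_positions'],'round') else s['joint_positions']); print('tool y',Q[:,1].round(3),'z',Q[:,2].round(3))
p=ctrl.camera_params('wrist'); im,d=ctrl.get_image('wrist'); np.savez('wrist3.npz',im=im,d=d,**p); cv2.imwrite('pics/wrist3.png',im[...,::-1])
print('tip px', (lambda c:(p['mtx']@c)[:2]/c[2])(np.linalg.inv(p['T'])[:3]@np.r_[s['position']+.014*Q[:,2],1]))
E
```

```text
time: 10.2
position: [0.4998, -0.2802, 0.2993]
tool_rot: [-0.254, 3.131, -0.0]
ft_force: [0.4, -0.3, -0.3]
grip_width: 0.005
grip_force: 0.0
time: 11.08
position: [0.5522, -0.2864, 0.1905]
tool_rot: [-0.209, 2.557, 0.058]
ft_force: [0.4, 0.2, 0.4]
grip_width: 0.005
grip_force: 0.0
[ 0.55216521 -0.28639804  0.1904809 ] [ 1.53  0.1  -0.9   1.96 -0.48  0.76  2.68]
tool y [-0.161  0.987 -0.003] z [ 0.538  0.086 -0.838]
tip px [322.64455462 241.66675897]
```

View pics/wrist3.png

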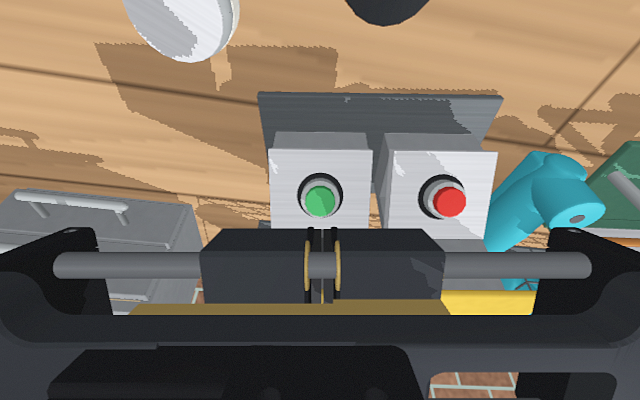

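The wrist picture shows the green cap at (320,200), the red one at (449,201), and the tool between both hoods' front. Measure the cap and panel from it.

```bash
python3 - <<'E'
from h import *
from bench import ctrl
from scipy.spatial.transform import Rotation as R
im,d,K,T=load('wrist3'); W=cloud(d,K,T); hsv=cv2.cvtColor(im,cv2.COLOR_RGB2HSV)
s=ctrl.get_state(); Q=R.from_rotvec(s['tool_rot']).as_matrix(); p0=s['position']+.014*Q[:,2]
L=(W-p0)@Q*1000   # tool frame at the tip: z ahead
def c(m,l):
    q=L[m]; print(l,len(q),'med',np.median(q,0).round(1),'lo',np.percentile(q,3,axis=0).round(1),'hi',np.percentile(q,97,axis=0).round(1)); return q
g=(hsv[...,0]>45)&(hsv[...,0]<80)&(hsv[...,1]>90); g[:170]=0; g[226:]=0; g[:,:290]=0; g[:,350:]=0
q=c(g,'cap'); zt=np.median(q[:,2]); t=g&(abs(L[...,2]-np.percentile(q[:,2],30))<2.5); q=c(t,'cap top'); print('circle',cv2.minEnclosingCircle(q[:,:2].astype(np.float32)))
m=np.zeros(g.shape,bool); m[155:226,272:370]=1; v,u=np.mgrid[:400,:640]; m&=np.hypot(u-320,v-197)>28; m&=hsv[...,2]>120
q=c(m,'panel'); A=np.c_[q[:,:2],np.ones(len(q))]; k=np.linalg.lstsq(A,q[:,2],rcond=None)[0]
for _ in range(6):
    r=abs(A@k-q[:,2])<3; k=np.linalg.lstsq(A[r],q[r,2],rcond=None)[0]
print('plane',k,r.sum(),'tilt deg',np.degrees(np.arctan(k[:2])),'y',np.percentile(q[r,1],[1,50,99]))
E
```

```text
cap 716 med [nan nan nan] lo [nan nan nan] hi [nan nan nan]
  return _methods._mean(a, axis=axis, dtype=dtype,
  ret = um.true_divide(
Traceback (most recent call last):
IndexError: index -1 is out of bounds for axis 0 with size 0
```

Some pixels have no depth; drop them (and check the cap's ray for where it is, whatever the depth).

```bash
python3 - <<'E'
from h import *
from bench import ctrl
from scipy.spatial.transform import Rotation as R
im,d,K,T=load('wrist3'); W=cloud(d,K,T); hsv=cv2.cvtColor(im,cv2.COLOR_RGB2HSV)
s=ctrl.get_state(); Q=R.from_rotvec(s['tool_rot']).as_matrix(); p0=s['position']+.014*Q[:,2]
L=(W-p0)@Q*1000; ok=d>0
def c(m,l):
    q=L[m&ok]; print(l,m.sum(),len(q))
    if len(q)>4: print('  med',np.median(q,0).round(1),'lo',np.percentile(q,3,axis=0).round(1),'hi',np.percentile(q,97,axis=0).round(1))
    return q
g=(hsv[...,0]>45)&(hsv[...,0]<80)&(hsv[...,1]>90); g[:170]=0; g[226:]=0; g[:,:290]=0; g[:,350:]=0
c(g,'cap')
bright=g&(hsv[...,2]>0); vs,us=np.nonzero(g); print('cap px',us.min(),us.max(),vs.min(),vs.max(),'ellipse',cv2.fitEllipse(np.array(max(cv2.findContours(g.astype(np.uint8),0,1)[0],key=len))))
m=np.zeros(g.shape,bool); m[150:226,272:370]=1; v,u=np.mgrid[:400,:640]; m&=np.hypot(u-320,v-197)>28; m&=hsv[...,2]>120
q=c(m,'panel')
if len(q)>50:
    A=np.c_[q[:,:2],np.ones(len(q))]; k=np.linalg.lstsq(A,q[:,2],rcond=None)[0]
    for _ in range(6):
        r=abs(A@k-q[:,2])<3; k=np.linalg.lstsq(A[r],q[r,2],rcond=None)[0]
    print('plane',k,r.sum(),'tilt deg',np.degrees(np.arctan(k[:2])),'y',np.percentile(q[r,1],[1,99]))
C=np.linalg.inv(np.vstack([np.c_[Q,p0],[0,0,0,1]]))@T; print('cam in tip frame',(C[:3,3]*1000).round(1))
for (a,b) in ((320,200),(321,197)):
    r=C[:3,:3]@np.linalg.inv(K)@[a,b,1]; o=C[:3,3]*1000
    print((a,b),[ (o+r*(z-o[2])/r[2]).round(1).tolist() for z in(70,75,80,85,90)])
print('depth around',[(uu,vv,round(float(d[vv,uu]),3)) for uu,vv in((320,200),(285,160),(355,160),(320,165),(280,210),(450,200))])
cv2.imwrite('pics/btn.png',cv2.resize(im[140:230,260:380,::-1],(800,600),interpolation=cv2.INTER_CUBIC))
E
```

```text
cap 716 714
  med [ 5.8 -2.1 80.7] lo [ -6.4 -13.8  79.3] hi [17.6  8.8 86. ]
cap px 305 334 186 216 ellipse ((319.67803955078125, 200.59518432617188), (28.76066780090332, 29.878570556640625), 5.361756324768066)
panel 4995 4971
  med [ 22.6  -0.3 107.5] lo [-25.8 -48.  106.2] hi [ 47.8  44.5 108.9]
plane [3.72667708e-04 5.73595350e-03 1.07535482e+02] 4946 tilt deg [0.02135229 0.32864232] y [-49.57612208  45.55251833]
cam in tip frame [  70.5   -0.2 -163.5]
(320, 200) [[9.4, -2.0, 70.0], [8.1, -2.1, 75.0], [6.8, -2.1, 80.0], [5.5, -2.1, 85.0], [4.2, -2.2, 90.0]]
(321, 197) [[12.1, -1.2, 70.0], [10.8, -1.2, 75.0], [9.6, -1.2, 80.0], [8.3, -1.2, 85.0], [7.1, -1.2, 90.0]]
depth around [(320, 200, 0.253), (285, 160, 0.27), (355, 160, 0.27), (320, 165, 0.27), (280, 210, 0.281), (450, 200, 0.255)]
```

View pics/btn.png

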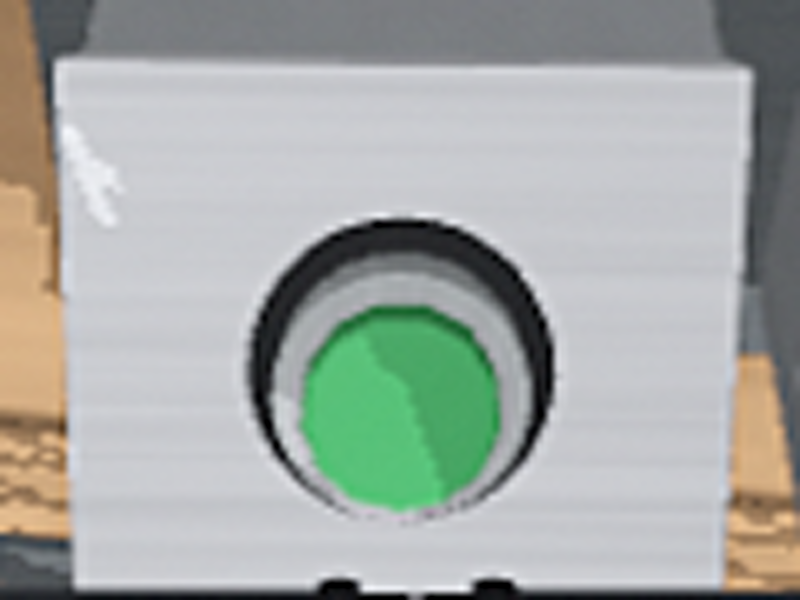

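The crop shows the green cap centred at (400,408), its axis parallel to the tool. The cap top lies 80 mm ahead of the fingertips and 6 mm off along tool x. Approach to 10 mm.

```bash
python3 -m inch '[[10,1,-20,0,0,0],[20,2,-38,0,0,0],[28,3,-52,0,0,0],[33.4,3.3,-61.7,0,0,0],[33.4,3.3,-61.7,0,0,0],[33.4,3.3,-61.7,0,0,0]]' 
python3 - <<'E'
from h import *
from bench import ctrl
from scipy.spatial.transform import Rotation as R
s=ctrl.get_state(); Q=R.from_rotvec(s['tool_rot']).as_matrix(); print('y',Q[:,1].round(3),'z',Q[:,2].round(3),np.round(s['joint_positions'],3))
n=np.array([.538,.086,-.838]); tip=s['position']+.014*Q[:,2]; p0=np.array([.55216521,-.28639804,.1904809])+.014*n
X=np.cross([-.161,.987,-.003],n); print('tip in old frame',((tip-p0)@np.c_[X,[-.161,.987,-.003],n]*1000).round(1),'f along',np.dot(s['ft_force'],n).round(2))
E
```

```text
time: 11.88
position: [0.585, -0.2835, 0.128]
tool_rot: [-0.208, 2.558, 0.058]
ft_force: [-0.1, 0.7, 0.5]
grip_width: 0.006
grip_force: 0.0
y [-0.161  0.987 -0.003] z [ 0.538  0.085 -0.838] [ 1.407  0.267 -0.867  1.97  -0.332  0.59   2.575]
tip in old frame [ 6.5 -2.2 70.3] f along -0.42
```

```bash
python3 -m inch '[[2.2,0.3,-3.4,0,0,0],[3.2,0.5,-5,0,0,0],[4.3,0.7,-6.7,0,0,0],[4.3,0.7,-6.7,0,0,0]]' | grep -E 'pos|ft_f'; python3 -m inch '[[0.5,0.1,-0.8,0,0,0],[1.1,0.2,-1.7,0,0,0],[1.1,0.2,-1.7,0,0,0]]' | grep -E 'pos|ft_f';python3 -m inch '[[0.5,0.1,-0.8,0,0,0],[1.1,0.2,-1.7,0,0,0],[1.1,0.2,-1.7,0,0,0]]' | grep -E 'pos|ft_f'
```

```text
position: [0.589, -0.2824, 0.1205]
ft_force: [-0.6, -0.0, -0.9]
position: [0.5902, -0.2822, 0.1189]
ft_force: [0.6, 0.2, -0.3]
position: [0.5913, -0.2822, 0.1174]
ft_force: [-0.9, -0.9, 2.0]
```

```bash
python3 -m inch '[[0.5,0.1,-0.8,0,0,0],[1.1,0.2,-1.7,0,0,0],[1.1,0.2,-1.7,0,0,0]]' | grep -E 'pos|ft_f'
```

```text
position: [0.5924, -0.282, 0.1156]
ft_force: [-1.7, -0.2, 2.4]
```

```bash
python3 -m inch '[[0.5,0.1,-0.8,0,0,0],[1.1,0.2,-1.7,0,0,0],[1.1,0.2,-1.7,0,0,0]]' | grep -E 'pos|ft_f'; python3 -m inch '[[0.5,0.1,-0.8,0,0,0],[0.5,0.1,-0.8,0,0,0]]' | grep -E 'pos|ft_f'
```

```text
position: [0.5935, -0.2818, 0.1139]
ft_force: [-2.1, -1.2, 3.2]
position: [0.594, -0.2818, 0.1131]
ft_force: [-3.2, -0.9, 3.7]
```

```bash
python3 -m inch '[[0.5,0.1,-0.8,0,0,0],[0.5,0.1,-0.8,0,0,0]]' | grep -E 'pos|ft_f'
```

```text
position: [0.5945, -0.2818, 0.1124]
ft_force: [-3.6, -0.2, 5.4]
```

```bash
python3 -m inch '[[0.3,0,-0.5,0,0,0],[0.3,0,-0.5,0,0,0]]' | grep -E 'pos|ft_f'
```

```text
position: [0.5946, -0.2818, 0.1123]
ft_force: [-8.1, 0.7, 11.3]
```

It is on the hard stop (14 N). Release by backing out along the axis.

```bash
python3 -m inch '[[-2,-0.3,3.1,0,0,0],[-6,-1,9.4,0,0,0],[-12,-2,18.7,0,0,0],[-24,-4,37.4,0,0,0],[-43,-7,67,0,0,0],[-70,-10,110,0,0,0],[-100,-10,150,0,0,0],[-100,-10,150,0,0,0]]'
python3 - <<'E'
from h import *
from bench import ctrl
for n in('top','scene'):
    p=ctrl.camera_params(n); im,d=ctrl.get_image(n); np.savez(n+'4.npz',im=im,d=d,**p)
cv2.imwrite('pics/final.png',np.vstack([cv2.resize(load('top4')[0][60:300,90:550],(700,365)),cv2.resize(load('scene4')[0][130:300,180:520],(460,230))[:, :].copy() if 0 else cv2.copyMakeBorder(cv2.resize(load('scene4')[0][130:300,180:520],(460,230)),0,0,0,240,0)])[...,::-1])
E
```

```text
time: 15.62
position: [0.5201, -0.2986, 0.1898]
tool_rot: [-0.206, 2.62, 0.033]
ft_force: [0.0, 0.6, -1.0]
grip_width: 0.011
grip_force: 0.0
```

View pics/final.png

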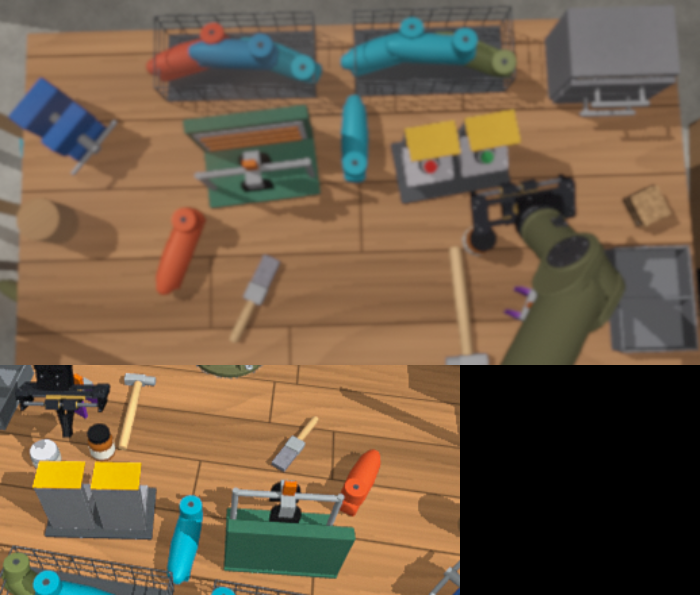

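The final picture shows the carrier astride the bar at (252,165), with the lasts, jar, tin, hammer and brush still in place. The gripper is clear at (520,205) with no contact force. Hand in.

```bash
python3 -c "
from bench import ctrl
print(ctrl.close_job())"
```

```text
the job is handed in; nothing more can be done
None
```

The carrier hangs astride the activator's bar and is released; the green start button was then pressed to its stop (about 14 N) and released, with the red button untouched, and the job was handed in at about 16 s.

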